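Start the hand screw of a bench filter cell

TASK

One of the two hand screws on the filter cell's bridge bar stands high, resting loose on its thread. Turn it backward (anticlockwise from above) until it drops into the start of its thread, easing your grip so that it can fall and going back no further once it has dropped; then turn it forward (clockwise) one full turn from there so that it is started but not run home. Finish while still holding the knob in the gripper, keeping it still, and leave the glassware and tools around it where they are.

Things in the scene. Friction and masses are not known exactly. Their poses are not given: they have to be found in the camera images.
- cell: Filter cell bolted to the bench: grey base 130 x 230 mm, steel drum and cover (116 mm wide, 72 mm high) between two posts, on top a steel bridge bar 42 x 212 mm, its top 85 mm above the bench. Origin: centre of the underside; z up, y along the bar. The loose hand screw is at y = +85 mm; at y = -85 mm an identical one is already home (knob 85 to 109 mm above the bench): leave it.
- screw_grip (a point): Centre of the loose screw's knob, on its vertical axis, moving with it; 127 mm above the bench at depth 0, lower by the depth reading. The knob is a round knurled dark steel disc, 40 mm in diameter, 24 mm tall (12 mm above and below this point), with a light line from centre to rim on top; any yaw of grip will do. The screw weighs about 0.25 kg and is captive: it lifts 4 mm at most.
- screw_turn (a joint): Turn of the loose screw, rad: grows forward (clockwise from above), falls backward (anticlockwise). Starts between 0.6 and 2.2. The thread begins at 0: turned back to about -0.15, the screw is free to drop one pitch. Stops at -3 and 9. Turns with 0.03 N m of friction and stays where it is left.
- screw_depth (a joint): How far the loose screw has sunk, m. Single-start thread, pitch 7 mm: before the drop depth = 7 mm x turn/6.283; after it 7 mm more (7 mm at turn 0, 14 mm at turn 6.283), with 2 mm of axial play. A firm grip carries the screw, so it falls only when the grip opens or pushes it down; turned forward before it has fallen, it rides on top of the thread again and is not started.
- stirrer: White magnetic stirrer fixed to the bench, 160 x 140 x 60 mm with two front knobs and a glass beaker on its plate (143 mm high in all, beaker 68 mm wide). Origin: centre of the underside. An obstacle; leave it alone.
- amber_bottle: Amber reagent bottle, 72 mm wide, 170 mm tall; origin under its centre. Bystander.
- white_jar: White jar, 64 mm wide, 100 mm tall; origin under its centre. Bystander.
- steel_beaker: Open steel beaker, 66 mm wide, 80 mm tall; origin under its centre. Bystander.
- spatula: Spatula, 170 mm long, lying on the bench along its x axis. Bystander.
- dish: White ceramic dish, 84 mm wide, 18 mm high. Bystander.
- weight: Brass weight with a small knob, 32 mm wide, 48 mm tall. Bystander.

How it is judged:
On the way, in this order (a step that is already met when the one before it is completed fails the run):
1. the screw has been turned back past its thread start and has dropped into the thread (value of joint screw_turn below 0.3 rad and value of joint screw_depth above 0.0043 m), for 0.1 s.
2. the screw has been turned forward about one turn, in the thread (value of joint screw_turn above 4.8 rad and value of joint screw_depth above 0.0105 m), for 0.2 s.
At the end, for the whole second after the job is handed in: The screw is in its thread, sunk 10.5 to 18 mm, stands about one turn forward of the thread start (turn reading 4.8 to 7.3 rad), is still, and is held between the fingers (more than 2 N, grasp point within 25 mm of the knob's centre) (all of step 2 and value of joint screw_turn below 7.3 rad and value of joint screw_depth below 0.018 m and velocity of joint screw_turn between -0.1 and 0.1 rad/s and contact force between the fingers and screw_turn above 2 N and distance between the grasp point and screw_grip below 0.025 m); the arm keeps its last pose, push and grip.
It fails at once if the screw is turned back more than 1.2 rad past the thread start (value of joint screw_turn below -1.2 rad).
It fails at once if the screw is run in well beyond one turn (value of joint screw_turn above 7.8 rad).
It fails at once if a bystander is knocked or shifted by more than 30 mm (distance of any of amber_bottle, white_jar, steel_beaker, spatula, dish, weight from where it was at the start of the episode above 0.03 m).
It fails at once if the stirrer is hit hard (contact force between the arm and stirrer above 25 N).
It also fails if it takes over 69 s, if anything falls off the work surface, if the arm or the gripper's body presses on something with over 40 N, if the wrist force passes 120 N, or if a joint passes its speed limit or range.

ROBOT

A 6-joint arm with a two-finger parallel gripper is mounted at the origin on the work surface. World frame = base frame: x ahead of the robot, y to its left, z up, the work surface at z = 0. Lengths are in m, angles in rad, forces in N, time in s.
With the tool pointing down it reaches from about 0.325 to 0.9 m from the base axis. Payload 6.1 kg.
Tool frame: the origin (TCP) lies midway between the tips of the shut fingers; the grasp point (between the pads) lies 19 mm behind it (robot.pinch_z is the distance from the TCP to the grasp point, in m); z points along the fingers, y is the direction in which the jaws open and shut (so a half turn about z gives the same grasp; the last joint's range is limited). The gripper opens to 87 mm and grips with 3 to 60 N. Pads are 19 mm wide; open, the fingers measure 117 mm over their backs; the gripper's body (75 mm by 190 mm) begins 51 mm behind the grasp point.
Start: joints at [-1.467, 0.22, 1.526, -0, 1.395, -0.126], TCP at [0.142, -0.609, 0.223] pointing down, gripper open.
Joint ranges: [-2.98, 2.98], [-0.91, 2.08], [0.09, 2.57], [-1.24, 4.39], [0.2, 2.65], [-2.68, 2.68]. Speed limits (rad/s): [2.57, 2.57, 3.01, 3.14, 3.14, 3.14].

INTERFACE

Orientations are given as a rotation vector (axis times angle).
In Python, from bench import robot, imaging, hand_in gives the robot as it stands.
- The arm moves only by the tool send_rows, never from a script. Its argument "rows" is a list of rows, each a list of 4 numbers: the shift along the tool's x, y, z in mm, then the turn about the tool's z in rad. A call has exactly 5 rows; each row is the pose to reach, as a shift and turn from the pose commanded when the call began, along the tool's axes at that moment; what a row does not reach only later rows make up. A row lasts 1/12 s, in which the tool goes at most 41.7 mm and 7.16 degrees, less where a joint would pass 70% of its speed; a pose out of reach is approached as far as the arm can. A call with a gripper value outside its range is refused whole. "grip" is the finger opening in mm, from 0 to 87, set as the call begins (left out, the last holds). The fingers move at their own pace and stop on an object; "force" is the grip in N (left out, the last holds). Time passes only in rows, so rows that repeat a pose let the fingers close, or fill a call up. It gives the time, the measured TCP pose, the force and the opening at its end, in the units of the state.
- robot.read_state(): the state, without advancing time (a new reading comes with each control period).
- imaging.get_image(name): name is "scene" or "side" or "wrist"; returns a dict with "color" (480x640x3 uint8, red, green, blue), "fx", "fy", "cx", "cy" (pixels), "R" (3x3) and "t" (3): a world point X has camera coordinates R X + t; the wrist camera has in their place "tool_from_camera" (4x4, takes a point from camera to tool coordinates, whose origin is the TCP and whose axes are the flange's). Camera axes: x right, y down, z forward; pixel columns grow to the right and rows downward; lengths in m; the calibration is good to about 2 mm. The wrist camera is an equidistant fisheye: a pixel r from the principal point sees the ray r / f radians off the axis. A picture is of the moment at which its call begins: read the wrist's pose just before it. There is no depth.
- hand_in(): hands the job in, once; it reports no verdict.
The state is a dict: "time": time; "joint_positions": joint angles; "qvel": joint speeds; "joint_torque": joint torques, N m; "tcp_pos": TCP position; "tcp_rot": TCP orientation; "wrist_force": force on the tool from outside, world axes, zero at the start; "moment": the same for the moment, N m; "opening": finger opening in m.
Only numpy, scipy, OpenCV 4.12 (cv2) and the standard library are available. Lean on these libraries where they do the work, as an engineer would, in place of code of your own. Each camera call takes 0.05 s, during which the arm holds its last target. There are 200 camera calls.

## Working session

There is one attempt and no reset: what is moved stays moved. The work goes in short steps, Python scripts to look and compute and a tool call to move; the robot and the scene stay as the last step left them, time stands still between calls to the robot, and variables do not carry over. Pictures are saved under pics/ and viewed, about 8 in all and at most 12, crops included, and the job is handed in when it is done.

Besides the shell and the picture viewer there is one more tool, called after "Request:" as name(argument=value, ...), one argument or row to a line, values as JSON. send_rows: Moves the arm, as the interface text tells. Its arguments: {"type":"object","properties":{"rows":{"type":"array","items":{"type":"array","items":{"type":"number"}}},"grip":{"type":"number"},"force":{"type":"number"}},"required":["rows"]}

```bash
mkdir -p pics
cat > h.py <<'E'
from bench import robot, imaging, hand_in
import numpy as np, cv2
def snap(n,f):
    s=robot.read_state(); d=imaging.get_image(n); cv2.imwrite('pics/'+f,d['color'][:,:,::-1]); return s,d
def ray(d,u,v,z):
    R=np.array(d['R']);t=np.array(d['t']);c=-R.T@t
    w=R.T@np.array([(u-d['cx'])/d['fx'],(v-d['cy'])/d['fy'],1]); return c+w*(z-c[2])/w[2]
E
python3 - <<'E'
from h import *
s,d=snap('scene','s1.png'); print(s['tcp_pos'],s['tcp_rot'],s['time'],s['wrist_force'])
import pickle; pickle.dump(d,open('s1.pkl','wb'))
s,d=snap('side','d1.png');pickle.dump(d,open('d1.pkl','wb'))
E
```

```text
[ 0.14228039 -0.60793548  0.221434  ] [-3.11891735e+00 -3.59920720e-01 -6.03921030e-05] 0.0 [ 0.06379872  0.28372664 -0.07019589]
```

View pics/s1.png

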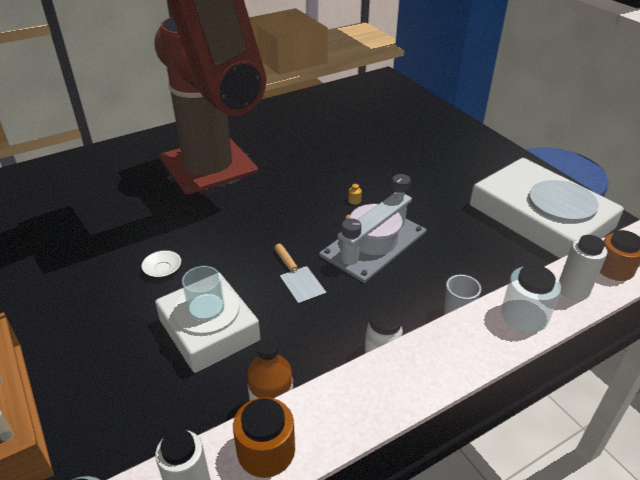

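View pics/d1.png

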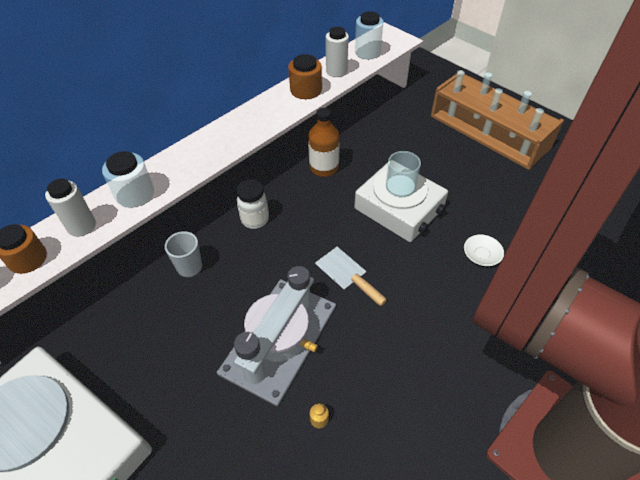

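The scene view shows the cell with knob tops near (351,226) and (401,181). In the side view the same knobs are near (299,275) and (247,344).

Run:
```python
from h import *
import pickle
a=pickle.load(open('s1.pkl','rb'));b=pickle.load(open('d1.pkl','rb'))
def tri(p,q):
    P=[np.array([[d['fx'],0,d['cx']],[0,d['fy'],d['cy']],[0,0,1]])@np.c_[d['R'],d['t']] for d in (a,b)]
    X=cv2.triangulatePoints(P[0],P[1],np.array(p,float),np.array(q,float)).ravel();return X[:3]/X[3]
for p,q in (((351,226),(299,275)),((401,181),(247,344))): 
    print(tri(p,q),[ray(a,*p,z)[:2].round(3) for z in(.109,.136)],[ray(b,*q,z)[:2].round(3) for z in(.109,.136)])
for n,p in dict(weight=(319,418),beaker=(187,270),jar=(255,222),amber=(324,170),spat=(383,299),blade=(335,262),dish=(484,255),stir=(400,225)).items(): print(n,ray(b,*p,0.01).round(3))
i=cv2.imread('pics/s1.png')[160:280,310:440];j=cv2.imread('pics/d1.png')[250:410,210:345]
cv2.imwrite('pics/c1.png',np.hstack([cv2.resize(i,(400,480),interpolation=3),cv2.resize(j,(400,480),interpolation=3)]))
```

```text
[0.52426073 0.11139899 0.10428053] [array([0.529, 0.108]), array([0.557, 0.089])] [array([0.522, 0.113]), array([0.508, 0.125])]
[0.47366797 0.27527112 0.12953808] [array([0.451, 0.295]), array([0.481, 0.269])] [array([0.483, 0.27 ]), array([0.471, 0.277])]
weight [0.335 0.25  0.01 ]
beaker [0.751 0.225 0.01 ]
jar [0.749 0.04  0.01 ]
amber [ 0.754 -0.188  0.01 ]
spat [ 0.411 -0.008  0.01 ]
blade [ 0.543 -0.006  0.01 ]
dish [ 0.328 -0.241  0.01 ]
stir [ 0.509 -0.181  0.01 ]
```

View pics/c1.png

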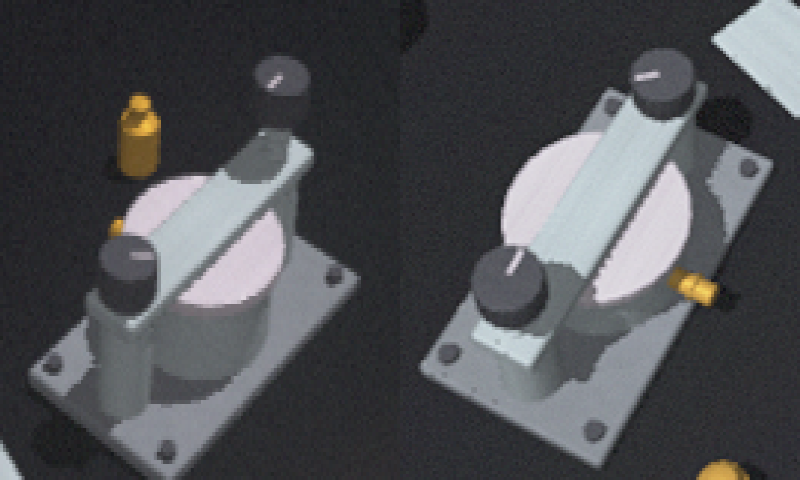

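The loose (high) knob is the far one, at about (0.474, 0.274). The swing is an arc about the base, so each call's rows are the same in tool axes.

```bash
cat >> h.py <<'E'
from scipy.spatial.transform import Rotation as Ro
def rows(P,turns,s=None):
    "world targets (n,3), tool turns -> tool rows"
    s=s or robot.read_state(); R=Ro.from_rotvec(s['tcp_rot'])
    d=R.inv().apply(np.array(P)-s['tcp_pos'])*1000
    return np.c_[d.round(1),np.round(turns,3)].tolist()
E
python3 - <<'E'
from h import *
s=robot.read_state();p=np.array(s['tcp_pos']);print(Ro.from_rotvec(s['tcp_rot']).as_matrix().round(3))
r0=np.hypot(*p[:2]);a0=np.arctan2(p[1],p[0]);r1,a1=.548,.526
print(r0,a0)
k=np.arange(1,6); a=a0+(a1-a0)/6*k/5; r=r0+(r1-r0)/6*k/5
print(rows(np.c_[r*np.cos(a),r*np.sin(a),0*a+p[2]],-(a-a0)))
E
```

```text
[[ 0.974  0.228 -0.   ]
 [ 0.228 -0.974  0.002]
 [ 0.    -0.002 -1.   ]]
0.6244455819191559 -1.340902521326347
[[38.7, -3.8, 0.0, -0.062], [76.9, -9.9, 0.0, -0.124], [114.5, -18.4, 0.1, -0.187], [151.3, -29.1, 0.1, -0.249], [187.3, -42.1, 0.1, -0.311]]
```

Request:
send_rows(
  rows=[
    [38.7,-3.8,0,-0.062],
    [76.9,-9.9,0,-0.124],
    [114.5,-18.4,0,-0.187],
    [151.3,-29.1,0,-0.249],
    [187.3,-42.1,0,-0.311],
  ],
  grip=87,
  force=30,
)

```text
time: 0.52
tcp_pos: [0.3164, -0.5239, 0.2219]
tcp_rot: [-3.026, -0.843, -0.0]
wrist_force: [0.3, 0.1, -0.4]
opening: 0.0867
```

Request:
send_rows(
  rows=[
    [38.2,-3.8,0,-0.062],
    [75.9,-9.9,0,-0.124],
    [112.5,-18.2,0,-0.187],
    [149,-29,0,-0.249],
    [184,-42,0,-0.311],
  ],
)

```text
time: 0.93
tcp_pos: [0.4524, -0.3925, 0.222]
tcp_rot: [-2.858, -1.302, 0.0]
wrist_force: [-0.4, 0.6, 0.1]
opening: 0.0872
```

Request:
send_rows(
  rows=[
    [38,-3.8,0,-0.062],
    [75,-9.9,0,-0.124],
    [111,-18,0,-0.187],
    [146,-28.6,0,-0.249],
    [180,-41.5,0,-0.311],
  ],
)

```text
time: 1.35
tcp_pos: [0.5391, -0.2296, 0.222]
tcp_rot: [-2.622, -1.729, 0.0]
wrist_force: [-0.2, -0.6, 0.2]
opening: 0.0869
```

Request:
send_rows(
  rows=[
    [37,-3.8,0,-0.062],
    [73,-9.8,0,-0.124],
    [108,-17.8,0,-0.187],
    [142,-28.2,0,-0.249],
    [176,-41,0,-0.311],
  ],
)

```text
time: 1.77
tcp_pos: [0.5707, -0.0518, 0.222]
tcp_rot: [-2.323, -2.114, 0.001]
wrist_force: [0.4, 0.0, -0.0]
opening: 0.0867
```

Request:
send_rows(
  rows=[
    [36,-3.8,0,-0.062],
    [71,-9.7,0,-0.124],
    [105.5,-17.6,0,-0.187],
    [139,-28,0,-0.249],
    [172,-40.5,0,-0.311],
  ],
)

```text
time: 2.18
tcp_pos: [0.5465, 0.1232, 0.2221]
tcp_rot: [-1.967, -2.449, 0.001]
wrist_force: [0.3, 0.3, 0.2]
opening: 0.0871
```

Run:
```python
from h import *
s=robot.read_state();p=s['tcp_pos'];print(s['time'],p,s['tcp_rot'],s['joint_positions'])
print(np.hypot(*p[:2]),np.arctan2(p[1],p[0]))
k=np.arange(1,6)[:,None]/5; print(rows(p+(np.array([.476,.274,.2])-p)*k,-.33*k))
```

```text
2.1833 [0.54652841 0.12318388 0.22207535] [-1.96749618e+00 -2.44860617e+00  5.53048832e-04] [ 8.08898079e-02  6.70525448e-02  1.69780482e+00  6.15974298e-05
  1.37731152e+00 -1.36155074e-01]
0.5602388508424998 0.221688831021426
[[32.5, -7.3, 4.4, -0.066], [65.0, -14.6, 8.8, -0.132], [97.5, -21.8, 13.3, -0.198], [130.0, -29.1, 17.7, -0.264], [162.5, -36.4, 22.1, -0.33]]
```

Request:
send_rows(
  rows=[
    [32.5,-7.3,4,0],
    [65,-14.6,8,0],
    [97.5,-21.8,12,0],
    [130,-29.1,16,0],
    [162.5,-36.4,16,0],
  ],
)

```text
time: 2.6
tcp_pos: [0.4753, 0.2736, 0.2052]
tcp_rot: [-1.971, -2.445, 0.003]
wrist_force: [0.4, 0.8, 0.2]
opening: 0.087
```

Run:
```python
from h import *
import pickle
s,d=snap('wrist','w1.png'); pickle.dump((s,d),open('w1.pkl','wb'));print(s['tcp_pos'],s['joint_positions'],d['tool_from_camera'],d['fx'],d['cx'],d['cy'])
```

```text
[0.47533448 0.27364708 0.20516837] [ 3.78570891e-01  5.27287024e-02  1.74502881e+00 -2.72391621e-05
  1.34599571e+00  1.64588171e-01] [[ 2.42184975e-04 -9.63181253e-01 -2.68852775e-01  7.33392664e-02]
 [ 9.99999945e-01  1.72936561e-04  2.81253218e-04  8.92782752e-04]
 [-2.24403353e-04 -2.68852828e-01  9.63181243e-01 -1.61759744e-01]
 [ 0.00000000e+00  0.00000000e+00  0.00000000e+00  1.00000000e+00]] 371.64829954431775 321.16377018851057 245.60159458865783
```

View pics/w1.png

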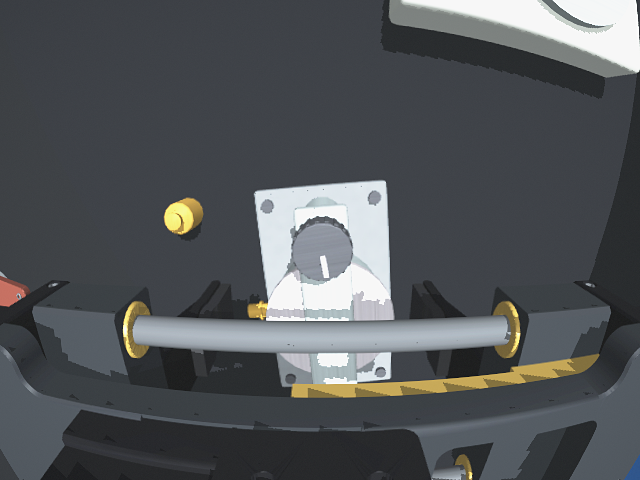

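The wrist view shows the knob's top face centred near (322,254), with its light line pointing down in the image. I'll cast that onto z = 0.1375.

```bash
cat >> h.py <<'E'
def wray(s,d,u,v,z):
    x=np.array([u-d['cx'],v-d['cy']])/d['fx'];th=np.linalg.norm(x)
    c=np.r_[x/th*np.sin(th),np.cos(th)];T=np.array(d['tool_from_camera']);R=Ro.from_rotvec(s['tcp_rot'])
    o=R.apply(T[:3,3])+s['tcp_pos'];w=R.apply(T[:3,:3]@c);return o+w*(z-o[2])/w[2]
E
python3 - <<'E'
from h import *
import pickle
s,d=pickle.load(open('w1.pkl','rb'))
c=wray(s,d,322,254,.1375);print(c, [wray(s,d,u,v,.1375)-c for u,v in ((291,252),(352,252),(322,223),(322,284))])
print(wray(s,d,326,280,.1375)-c)
t=np.r_[c[:2],.108];p=s['tcp_pos'];k=np.arange(1,6)[:,None]/5
print(rows(p+(t-p)*k,.2*k,s))
E
```

```text
[0.47588513 0.2775017  0.1375    ] [array([-0.01983757, -0.00295942,  0.        ]), array([0.01863485, 0.00543343, 0.        ]), array([-0.00435548,  0.01996321,  0.        ]), array([ 0.00443286, -0.02030641,  0.        ])]
[ 6.40579373e-03 -1.69684919e-02 -2.77555756e-17]
[[0.7, 0.3, 19.4, 0.04], [1.5, 0.6, 38.9, 0.08], [2.2, 0.9, 58.3, 0.12], [2.9, 1.3, 77.7, 0.16], [3.7, 1.6, 97.2, 0.2]]
```

Request:
send_rows(
  rows=[
    [2,1,20,0.1],
    [3.7,1.5,40,0.2],
    [3.7,1.5,65,0.3],
    [3.7,1.5,85,0.3],
    [3.7,1.5,97,0.3],
  ],
)

```text
time: 3.07
tcp_pos: [0.476, 0.2758, 0.1066]
tcp_rot: [-2.314, -2.123, 0.006]
wrist_force: [-0.5, 0.2, -0.5]
opening: 0.0868
```

Request:
send_rows(
  rows=[
    [0,0,0,0],
    [0,0,0,0],
    [0,0,0,0],
    [0,0,0,0],
    [0,0,0,0],
  ],
  grip=30,
  force=20,
)

```text
time: 3.48
tcp_pos: [0.4788, 0.2769, 0.1111]
tcp_rot: [2.314, 2.123, 0.004]
wrist_force: [-0.8, -0.4, 0.2]
opening: 0.0615
```

Request:
send_rows(
  rows=[
    [0,0,0,0],
    [0,0,0,0],
    [0,0,0,0],
    [0,0,0,0],
    [0,0,0,0],
  ],
)

```text
time: 3.9
tcp_pos: [0.4746, 0.277, 0.1093]
tcp_rot: [-2.311, -2.121, 0.008]
wrist_force: [-10.9, 1.3, 6.6]
opening: 0.0393
```

Run:
```python
from h import *
for n in ('scene','side','wrist'): s,d=snap(n,n+'_ref.png')
s=robot.read_state();print(s['time'],s['tcp_pos'],s['wrist_force'],s['joint_positions'],s['opening'])
a=cv2.imread('pics/scene_ref.png')[140:240,340:460];b=cv2.imread('pics/side_ref.png')[290:390,190:310];c=cv2.imread('pics/wrist_ref.png')
f=lambda i:cv2.resize(i,(400,333),interpolation=3)
cv2.imwrite('pics/v1.png',np.vstack([np.hstack([f(a),f(b)]),np.hstack([c[240:440,200:440].repeat(1,0)]*1 and [cv2.resize(c[150:400,170:470],(400,260)),np.zeros((260,400,3),np.uint8)])]))
```

```text
4.05 [0.47459382 0.27696129 0.10934875] [-10.86977871   0.41721378   6.59689908] [0.38321371 0.1561926  1.82317247 0.00260279 1.16836129 0.46782501] 0.039443746396979944
```

View pics/v1.png

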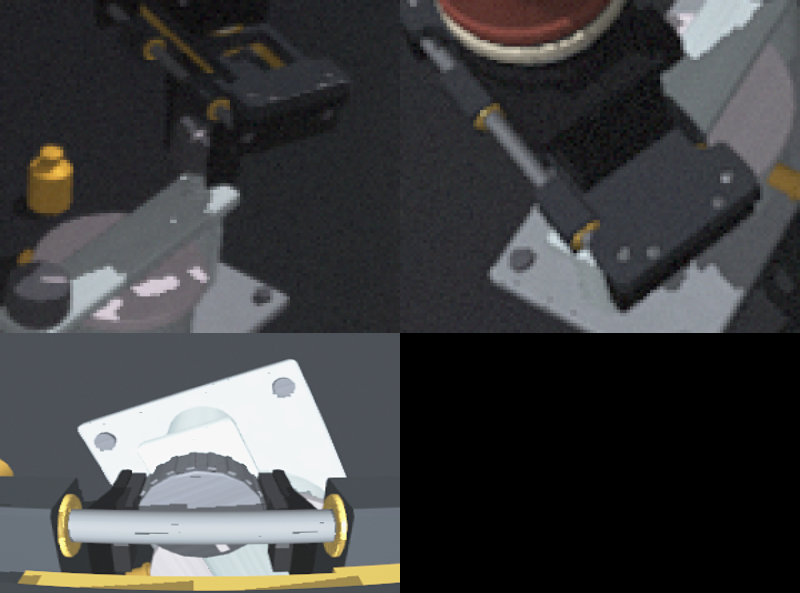

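Run:
```python
from h import *
s=robot.read_state();p=np.array(s['tcp_pos']);print(rows([p+[-.004,0,0]],[0],s),rows([p+[0,.001,0]],[0],s))
```

```text
[[-0.3, -4.0, 0.0, 0.0]] [[1.0, -0.1, -0.0, 0.0]]
```

Request:
send_rows(
  rows=[
    [0,-2,0,0],
    [0,-3.5,0,0],
    [0,-3.5,0,0],
    [0,-3.5,0,0],
    [0,-3.5,0,0],
  ],
)

```text
time: 4.47
tcp_pos: [0.4745, 0.277, 0.1098]
tcp_rot: [-2.315, -2.124, -0.001]
wrist_force: [-0.0, 0.7, 2.8]
opening: 0.0394
```

Request:
send_rows(
  rows=[
    [0,0,-0.1,-0.08],
    [0,0,-0.2,-0.16],
    [0,0,-0.3,-0.24],
    [0,0,-0.4,-0.32],
    [0,0,-0.4,-0.4],
  ],
)

```text
time: 4.88
tcp_pos: [0.4749, 0.277, 0.1102]
tcp_rot: [1.842, 2.544, 0.002]
wrist_force: [0.3, 1.1, 1.0]
opening: 0.0394
```

Request:
send_rows(
  rows=[
    [0,0,-0.1,-0.08],
    [0,0,-0.2,-0.16],
    [0,0,-0.3,-0.24],
    [0,0,-0.4,-0.32],
    [0,0,-0.4,-0.4],
  ],
)

```text
time: 5.3
tcp_pos: [0.4753, 0.2772, 0.1106]
tcp_rot: [1.299, 2.859, 0.003]
wrist_force: [2.2, 2.4, -0.5]
opening: 0.0395
```

Request:
send_rows(
  rows=[
    [0,0,0,0],
    [0,0,0,0],
    [0,0,0,0],
    [0,0,0,0],
    [0,0,0,0],
  ],
)

```text
time: 5.72
tcp_pos: [0.4753, 0.2772, 0.1108]
tcp_rot: [1.307, 2.855, 0.003]
wrist_force: [4.7, 3.1, 0.2]
opening: 0.0398
```

Run:
```python
from h import *
s,d=snap('wrist','wA.png');print(s['wrist_force'],s['moment'],s['joint_positions'][5])
```

```text
[4.69180095 3.06739399 0.22709276] [ 0.39479594 -0.83941327  0.02821068] -0.3277995576488157
```

Request:
send_rows(
  rows=[
    [0,0,0,0],
    [0,0,0,0],
    [0,0,0,0],
    [0,0,0,0],
    [0,0,0,0],
  ],
  grip=46,
)

```text
time: 6.18
tcp_pos: [0.4737, 0.2766, 0.11]
tcp_rot: [-1.305, -2.857, 0.002]
wrist_force: [0.5, -0.7, -0.0]
opening: 0.0459
```

Run:
```python
from h import *
s,d=snap('wrist','wB.png');print(s['tcp_pos'],s['wrist_force'],s['opening'])
f=lambda n:cv2.resize(cv2.imread('pics/'+n)[200:400,190:450],(390,300))
cv2.imwrite('pics/v2.png',np.vstack([np.hstack([f('wrist_ref.png'),f('wA.png')]),np.hstack([f('wB.png'),cv2.absdiff(f('wA.png'),f('wB.png'))])]))
```

```text
[0.47371062 0.27658547 0.10996091] [ 0.47854696 -0.70978276 -0.0124969 ] 0.045878133275961366
```

View pics/v2.png

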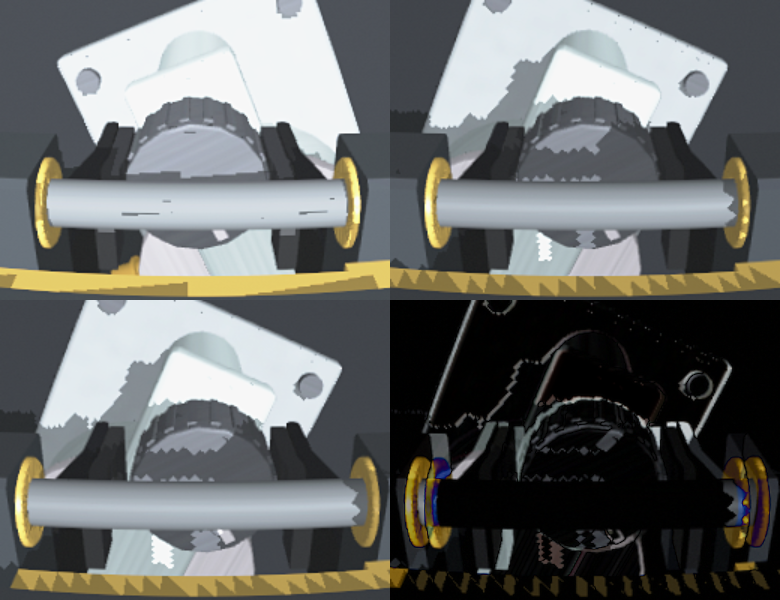

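The wrist pair shows the knob following the grip, with its far edge in about the same place after opening, so it has not dropped yet. I'll turn back 0.4 more, recentring 1.5 mm first.

Request:
send_rows(
  rows=[
    [-0.5,1.5,0,0],
    [-0.5,1.5,0,0],
    [-0.5,1.5,0,0],
    [-0.5,1.5,0,0],
    [-0.5,1.5,0,0],
  ],
  grip=30,
)

```text
time: 6.65
tcp_pos: [0.4755, 0.2772, 0.1102]
tcp_rot: [-1.305, -2.857, 0.001]
wrist_force: [-1.1, -2.1, 0.1]
opening: 0.0397
```

Request:
send_rows(
  rows=[
    [0,0,-0.1,-0.08],
    [0,0,-0.2,-0.16],
    [0,0,-0.3,-0.24],
    [0,0,-0.4,-0.32],
    [0,0,-0.4,-0.4],
  ],
)

```text
time: 7.07
tcp_pos: [0.4758, 0.2776, 0.1107]
tcp_rot: [0.706, 3.061, 0.001]
wrist_force: [-0.2, 0.3, 0.1]
opening: 0.0397
```

Request:
send_rows(
  rows=[
    [0,0,0,0],
    [0,0,0,0],
    [0,0,0,0],
    [0,0,0,0],
    [0,0,0,0],
  ],
)

```text
time: 7.48
tcp_pos: [0.4758, 0.2776, 0.1108]
tcp_rot: [0.713, 3.059, 0.001]
wrist_force: [-0.6, -0.4, 0.3]
opening: 0.0394
```

Request:
send_rows(
  rows=[
    [0,0,0,0],
    [0,0,0,0],
    [0,0,0,0],
    [0,0,0,0],
    [0,0,0,0],
  ],
  grip=46,
)

```text
time: 7.9
tcp_pos: [0.4758, 0.2775, 0.1108]
tcp_rot: [0.711, 3.06, 0.0]
wrist_force: [-0.8, -0.1, 0.1]
opening: 0.046
```

Run:
```python
from h import *
s,d=snap('wrist','wC.png');print(s['tcp_pos'],s['wrist_force'],s['opening'],s['joint_positions'][5])
f=lambda n:cv2.resize(cv2.imread('pics/'+n)[240:390,230:410],(400,333))
cv2.imwrite('pics/v3.png',np.hstack([f('wB.png'),f('wC.png')]))
```

```text
[0.47577289 0.27746082 0.11079428] [-0.77970724 -0.08965477  0.14843277] 0.045956844708335415 -0.7291241409235831
```

View pics/v3.png

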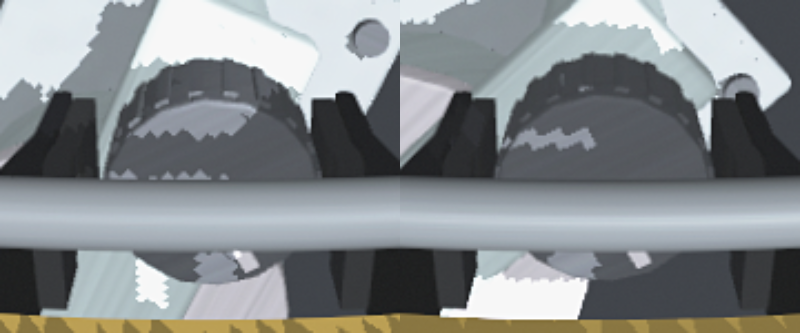

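Face width is about the same in both (210 and 213 px), so it has not dropped. Back another 0.4.

Request:
send_rows(
  rows=[
    [0,0,0,0],
    [0,0,0,0],
    [0,0,0,0],
    [0,0,0,0],
    [0,0,0,0],
  ],
  grip=30,
)

```text
time: 8.37
tcp_pos: [0.4758, 0.2775, 0.1108]
tcp_rot: [0.711, 3.06, 0.0]
wrist_force: [-0.1, 0.5, 0.0]
opening: 0.0398
```

Request:
send_rows(
  rows=[
    [0,0,-0.1,-0.08],
    [0,0,-0.2,-0.16],
    [0,0,-0.3,-0.24],
    [0,0,-0.4,-0.32],
    [0,0,-0.4,-0.4],
  ],
)

```text
time: 8.78
tcp_pos: [0.4759, 0.278, 0.1111]
tcp_rot: [0.083, 3.14, 0.002]
wrist_force: [1.2, 3.2, -3.4]
opening: 0.0393
```

Request:
send_rows(
  rows=[
    [0,0,0,0],
    [0,0,0,0],
    [0,0,0,0],
    [0,0,0,0],
    [0,0,0,0],
  ],
)

```text
time: 9.2
tcp_pos: [0.4759, 0.2779, 0.1112]
tcp_rot: [0.091, 3.14, 0.002]
wrist_force: [1.9, 4.3, -2.8]
opening: 0.0399
```

Request:
send_rows(
  rows=[
    [0,0,0,0],
    [0,0,0,0],
    [0,0,0,0],
    [0,0,0,0],
    [0,0,0,0],
  ],
  grip=46,
)

```text
time: 9.62
tcp_pos: [0.4756, 0.2771, 0.1112]
tcp_rot: [-0.09, -3.14, 0.001]
wrist_force: [-0.1, 0.8, -0.7]
opening: 0.0457
```

Run:
```python
from h import *
s,d=snap('wrist','wD.png');print(s['tcp_pos'],s['wrist_force'],s['opening'],s['joint_positions'][5])
f=lambda n:cv2.resize(cv2.imread('pics/'+n)[240:390,230:410],(400,333))
cv2.imwrite('pics/v4.png',np.hstack([f('wC.png'),f('wD.png')]))
```

```text
[0.47564687 0.27714415 0.11116026] [-0.08360857  0.75101148 -0.65655987] 0.045688199492069 -1.1289765482294112
```

View pics/v4.png

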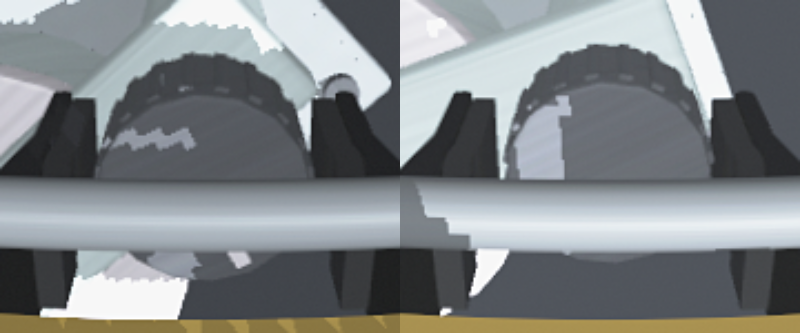

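It dropped. The face shrank from 213 to 204 px, the near edge rose from row 279 to 261, and just before release the gripper carried −2.8 N, which is the screw's weight. I'll lower by 8 mm, regrip and turn forward.

Request:
send_rows(
  rows=[
    [0,0.7,2,0],
    [0,0.7,4,0],
    [0,0.7,6,0],
    [0,0.7,8,0],
    [0,0.7,8,0],
  ],
)

```text
time: 10.08
tcp_pos: [0.4753, 0.2779, 0.1024]
tcp_rot: [-0.089, -3.139, 0.001]
wrist_force: [0.2, 0.2, -0.9]
opening: 0.046
```

Request:
send_rows(
  rows=[
    [0,0,0,0],
    [0,0,0,0],
    [0,0,0,0],
    [0,0,0,0],
    [0,0,0,0],
  ],
  grip=30,
)

```text
time: 10.5
tcp_pos: [0.4757, 0.2781, 0.1031]
tcp_rot: [-0.089, -3.14, 0.0]
wrist_force: [-0.9, -1.1, 1.0]
opening: 0.0395
```

Request:
send_rows(
  rows=[
    [0,0,0.1,0.12],
    [0,0,0.3,0.24],
    [0,0,0.4,0.36],
    [0,0,0.5,0.48],
    [0,0,0.7,0.6],
  ],
)

```text
time: 10.92
tcp_pos: [0.4755, 0.2775, 0.1023]
tcp_rot: [-1.022, -2.971, 0.002]
wrist_force: [-0.8, -2.7, 0.6]
opening: 0.0393
```

Request:
send_rows(
  rows=[
    [0,0,0.1,0.12],
    [0,0,0.3,0.24],
    [0,0,0.4,0.36],
    [0,0,0.5,0.48],
    [0,0,0.7,0.6],
  ],
)

```text
time: 11.33
tcp_pos: [0.475, 0.2771, 0.1015]
tcp_rot: [-1.854, -2.536, 0.004]
wrist_force: [-3.4, -5.0, 1.9]
opening: 0.0397
```

Request:
send_rows(
  rows=[
    [0,0,0.1,0.12],
    [0,0,0.3,0.24],
    [0,0,0.4,0.36],
    [0,0,0.5,0.48],
    [0,0,0.7,0.6],
  ],
)

```text
time: 11.75
tcp_pos: [0.4744, 0.2771, 0.1006]
tcp_rot: [-2.52, -1.875, 0.006]
wrist_force: [-6.0, -4.1, 2.2]
opening: 0.0396
```

Request:
send_rows(
  rows=[
    [0,0,0.1,0.12],
    [0,0,0.3,0.24],
    [0,0,0.4,0.36],
    [0,0,0.5,0.48],
    [0,0,0.7,0.6],
  ],
)

```text
time: 12.17
tcp_pos: [0.4738, 0.2774, 0.0996]
tcp_rot: [2.962, 1.046, -0.007]
wrist_force: [-5.1, -2.6, 3.4]
opening: 0.0393
```

Request:
send_rows(
  rows=[
    [0,0,0.1,0.12],
    [0,0,0.3,0.24],
    [0,0,0.4,0.36],
    [0,0,0.5,0.48],
    [0,0,0.7,0.6],
  ],
)

```text
time: 12.58
tcp_pos: [0.4736, 0.278, 0.0989]
tcp_rot: [3.138, 0.125, -0.007]
wrist_force: [-6.0, -0.3, -0.8]
opening: 0.0393
```

Request:
send_rows(
  rows=[
    [0,0,0,0],
    [0,0,0,0],
    [0,0,0,0],
    [0,0,0,0],
    [0,0,0,0],
  ],
  grip=48,
)

```text
time: 13.0
tcp_pos: [0.4761, 0.2782, 0.0999]
tcp_rot: [-3.139, -0.135, -0.001]
wrist_force: [-0.5, 0.8, -0.2]
opening: 0.0475
```

Run:
```python
from h import *
s,d=snap('wrist','wE.png');print(s['tcp_pos'],s['wrist_force'],s['opening'],s['joint_positions'])
f=lambda n:cv2.resize(cv2.imread('pics/'+n)[240:390,230:410],(400,333))
cv2.imwrite('pics/v5.png',np.hstack([f('wD.png'),f('wE.png')]))
```

```text
[0.47607975 0.27818544 0.09985638] [-0.53629613  0.78746814 -0.19378071] 0.047495650071546734 [ 3.85806764e-01  1.67613490e-01  1.82995780e+00 -4.66604837e-05
  1.14338658e+00  1.87091236e+00]
```

View pics/v5.png

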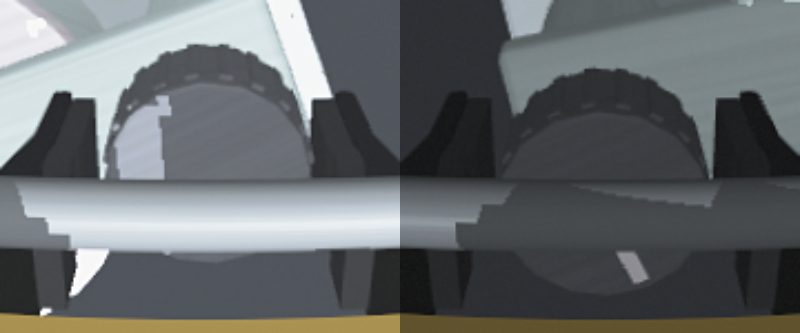

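The light line sits in the same place relative to the jaws, so there was no slip over 3.0 rad. I'll turn the open jaws back 3.0 and take a second bite.

Request:
send_rows(
  rows=[
    [-1.2,0,0,0],
    [-1.2,0,0,-0.12],
    [-1.2,0,0,-0.24],
    [-1.2,0,0,-0.36],
    [-1.2,0,0,-0.48],
  ],
  grip=60,
)

```text
time: 13.47
tcp_pos: [0.4745, 0.278, 0.0997]
tcp_rot: [-3.014, -0.885, -0.0]
wrist_force: [-1.1, -0.8, -1.0]
opening: 0.0593
```

Request:
send_rows(
  rows=[
    [0,0,0,-0.12],
    [0,0,0,-0.24],
    [0,0,0,-0.36],
    [0,0,0,-0.48],
    [0,0,0,-0.6],
  ],
)

```text
time: 13.88
tcp_pos: [0.4745, 0.278, 0.0996]
tcp_rot: [-2.618, -1.736, -0.0]
wrist_force: [0.6, 0.1, -0.6]
opening: 0.0601
```

Request:
send_rows(
  rows=[
    [0,0,0,-0.12],
    [0,0,0,-0.24],
    [0,0,0,-0.36],
    [0,0,0,-0.48],
    [0,0,0,-0.6],
  ],
)

```text
time: 14.3
tcp_pos: [0.4746, 0.278, 0.0997]
tcp_rot: [1.988, 2.432, 0.0]
wrist_force: [-0.9, -0.9, -0.4]
opening: 0.0601
```

Request:
send_rows(
  rows=[
    [0,0,0,-0.12],
    [0,0,0,-0.24],
    [0,0,0,-0.36],
    [0,0,0,-0.48],
    [0,0,0,-0.6],
  ],
)

```text
time: 14.72
tcp_pos: [0.4746, 0.278, 0.0997]
tcp_rot: [1.181, 2.911, 0.0]
wrist_force: [-0.2, 0.7, 0.0]
opening: 0.0598
```

Request:
send_rows(
  rows=[
    [0,0,0,-0.12],
    [0,0,0,-0.24],
    [0,0,0,-0.36],
    [0,0,0,-0.48],
    [0,0,0,-0.6],
  ],
)

```text
time: 15.13
tcp_pos: [0.4745, 0.278, 0.0997]
tcp_rot: [0.268, 3.13, 0.0]
wrist_force: [-0.8, 0.0, -0.2]
opening: 0.06
```

Request:
send_rows(
  rows=[
    [0,0,0,-0.12],
    [0,0,0,-0.24],
    [0,0,0,-0.32],
    [0,0,0,-0.32],
    [0,0,0,-0.32],
  ],
)

```text
time: 15.55
tcp_pos: [0.4745, 0.2781, 0.0996]
tcp_rot: [-0.221, 3.134, 0.0]
wrist_force: [-0.2, 0.4, 0.7]
opening: 0.0601
```

Request:
send_rows(
  rows=[
    [0,0,0,0],
    [0,0,0,0],
    [0,0,0,0],
    [0,0,0,0],
    [0,0,0,0],
  ],
  grip=30,
)

```text
time: 15.97
tcp_pos: [0.4745, 0.2781, 0.0997]
tcp_rot: [-0.224, 3.134, 0.0]
wrist_force: [0.3, 0.2, -0.5]
opening: 0.0397
```

Request:
send_rows(
  rows=[
    [0,0,0,0],
    [0,0,0,0],
    [0,0,0,0],
    [0,0,0,0],
    [0,0,0,0],
  ],
)

```text
time: 16.38
tcp_pos: [0.4745, 0.2781, 0.0996]
tcp_rot: [0.225, -3.134, -0.0]
wrist_force: [-0.3, 2.0, 0.4]
opening: 0.0394
```

Run:
```python
from h import *
s,d=snap('wrist','wF.png');print(s['tcp_pos'],s['wrist_force'],s['opening'],s['joint_positions'][5])
```

```text
[0.47453599 0.2780964  0.09964468] [-0.31111507  2.02818668  0.43669173] 0.039415335244798365 -1.3273866021657914
```

Request:
send_rows(
  rows=[
    [0,0,0.1,0.12],
    [0,0,0.3,0.24],
    [0,0,0.4,0.36],
    [0,0,0.5,0.48],
    [0,0,0.7,0.6],
  ],
)

```text
time: 16.85
tcp_pos: [0.4745, 0.2781, 0.0989]
tcp_rot: [0.72, 3.058, 0.0]
wrist_force: [-1.0, 2.0, 0.6]
opening: 0.0391
```

Request:
send_rows(
  rows=[
    [0,0,0.1,0.12],
    [0,0,0.3,0.24],
    [0,0,0.4,0.36],
    [0,0,0.5,0.48],
    [0,0,0.7,0.6],
  ],
)

```text
time: 17.27
tcp_pos: [0.4746, 0.2781, 0.0982]
tcp_rot: [1.592, 2.709, 0.0]
wrist_force: [-0.0, 1.2, 0.6]
opening: 0.0392
```

Request:
send_rows(
  rows=[
    [0,0,0.1,0.12],
    [0,0,0.3,0.24],
    [0,0,0.4,0.36],
    [0,0,0.5,0.48],
    [0,0,0.7,0.6],
  ],
)

```text
time: 17.68
tcp_pos: [0.4746, 0.2782, 0.0975]
tcp_rot: [-2.321, -2.117, -0.0]
wrist_force: [0.6, 0.8, -0.3]
opening: 0.0397
```

Request:
send_rows(
  rows=[
    [0,0,0.1,0.12],
    [0,0,0.3,0.24],
    [0,0,0.4,0.36],
    [0,0,0.5,0.48],
    [0,0,0.7,0.6],
  ],
)

```text
time: 18.1
tcp_pos: [0.4746, 0.2781, 0.0969]
tcp_rot: [-2.843, -1.337, -0.0]
wrist_force: [0.4, 1.7, -1.6]
opening: 0.0393
```

Request:
send_rows(
  rows=[
    [0,0,0.1,0.12],
    [0,0,0.3,0.24],
    [0,0,0.4,0.36],
    [0,0,0.5,0.48],
    [0,0,0.7,0.6],
  ],
)

```text
time: 18.52
tcp_pos: [0.4747, 0.2781, 0.0962]
tcp_rot: [-3.111, -0.437, -0.0]
wrist_force: [-0.6, 2.3, -1.7]
opening: 0.0397
```

Request:
send_rows(
  rows=[
    [0,0,0.1,0.1],
    [0,0,0.2,0.2],
    [0,0,0.3,0.3],
    [0,0,0.3,0.3],
    [0,0,0.3,0.3],
  ],
)

```text
time: 18.93
tcp_pos: [0.4746, 0.2781, 0.0959]
tcp_rot: [-3.141, 0.019, -0.0]
wrist_force: [0.2, 0.7, 0.6]
opening: 0.0394
```

Request:
send_rows(
  rows=[
    [0,0,0,0],
    [0,0,0,0],
    [0,0,0,0],
    [0,0,0,0],
    [0,0,0,0],
  ],
)

```text
time: 19.35
tcp_pos: [0.4747, 0.2781, 0.0959]
tcp_rot: [-3.141, 0.023, -0.0]
wrist_force: [0.6, 0.6, 0.4]
opening: 0.0393
```

Run:
```python
from h import *
s,d=snap('wrist','wG.png');print(s['tcp_pos'],s['wrist_force'],s['opening'],s['joint_positions'][5],s['qvel'])
f=lambda n:cv2.resize(cv2.imread('pics/'+n)[240:390,230:410],(400,333))
cv2.imwrite('pics/v6.png',np.hstack([f('wF.png'),f('wG.png')]))
```

```text
[0.4746518  0.27807736 0.09592094] [0.55373325 0.62500971 0.37831738] 0.03926216549272957 1.9719967708540467 [ 0.00054222 -0.00117879  0.00167449  0.00036709  0.00011442  0.00470437]
```

View pics/v6.png

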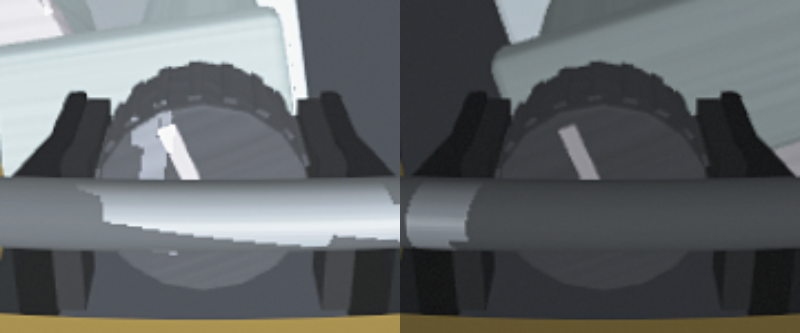

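The line kept its place in the jaws, so there was no slip, and the apparent knob size shows it sank with the tool. The arm is still, so I'll hand in.

```bash
python3 -c "
from h import *
hand_in()"
```

```text
the job is handed in; nothing more can be done
```

I turned the loose screw back about 1.6 rad in three steps, opening the grip after each to see whether it had fallen. It dropped on the third. I then regripped 8 mm lower and turned it forward about 6.3 rad in two bites of 3.0 and 3.3 rad, following the thread down. The job was handed in at about 19 s of the 69 s, with the gripper still holding the knob still.

**Drop:** After the third step the knob looked about 4% smaller in the wrist view. The gripper had carried about 2.8 N just before release, which fits the screw's weight. I had no direct depth reading, so the drop is inferred from the images and that force.

**Forward turn:** The knob's light line stayed in the same place relative to the jaws through both bites, so it did not slip. I put the final turn at about 5.7 to 6.1 rad and the depth at about 13.5 mm.

**Grip at the end:** The jaws had closed to 39 mm on the 40 mm knob at a 20 N setting, with joint speeds near zero and wrist forces under 1 N.

**Checks that disagreed or were not made:**
- Knob widths in the wrist views scattered by a few percent, but the knob's height in those views agreed with a drop.
- The first grip was about 3 mm off-centre, putting 11 N on the wrist; I corrected that before turning.
- I did not photograph the surrounding objects again afterwards. No unexpected contact force showed on any move.

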